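# Weigh the tin of bolts on the spring hand scale

## Robot

A 6-joint arm with a two-finger parallel gripper is mounted at the origin on a cart in front of the work surface, level with it; the furniture and walls round the work are solid. World frame = base frame: x ahead of the robot, y to its left, z up, the work surface at z = 0. Lengths are in m, angles in rad, forces in N, time in s.
With the tool pointing down it reaches from about 0.3 to 0.875 m from the base axis. Payload 6.4 kg.
Tool frame: the origin (TCP) lies midway between the tips of the shut fingers; the grasp point (between the pads) lies 19 mm behind it; z points along the fingers, y is the direction in which the jaws open and shut (so a half turn about z gives the same grasp; the last joint's range is limited). The gripper opens to 85 mm and grips with 20 to 120 N. Pads are 22 mm wide; open, the fingers measure 114 mm over their backs; the gripper's body (76 mm by 85 mm) begins 54 mm behind the grasp point. The pads swing forward as they close: fully open they stand 13 mm farther back than shut.
Start: joints at [-1.522, 0.181, 1.607, -0, 1.354, -0.206], TCP at [0.145, -0.556, 0.231] pointing down, gripper open.
Joint ranges: [-2.99, 2.99], [-0.89, 2.07], [0.3, 2.58], [-1.14, 4.28], [0, 2.63], [-3.12, 3.12]. Speed limits (rad/s): [2.57, 2.57, 3.01, 3.14, 3.14, 3.14].

## Interface

Orientations are given as a unit quaternion [w, x, y, z].
In Python, from bench import ctrl gives the robot as it stands. The module is installed in compiled form; this text tells all that it offers.
- The arm moves only by the tool arm_command, never from a script. Its argument "plan" is one flat list of numbers, 4 for each row, row after row: the shift along the tool's x, y, z in mm, then the turn about the tool's z in rad. A call has 1 to 20 rows; each row shifts and turns the commanded pose from where the row before left it, along the tool's axes as they then stand; what a row does not reach is not made up. A row lasts 1/10 s, in which the tool goes at most 50 mm and 8.59 degrees, less where a joint would pass 70% of its speed; a pose out of reach is approached as far as the arm can. A call is refused whole if a number of a shift passes 50 or a number of a turn 0.15, either way. A call with a gripper value outside its range is refused whole. "grip" is the opening, from 0 (shut) to 1 (fully open), set as the call begins (left out, the last holds). The fingers move at their own pace and stop on an object; the grip force is fixed at half the most. Time passes only in rows, so rows that do not move let the fingers close. It gives the time, the measured TCP pose, the force and the opening at its end, in the units of the state.
- ctrl.get_obs(): the state, without advancing time (a new reading comes with each control period).
- ctrl.camera(name): name is "side" or "top" or "wrist"; returns a dict with "color" (400x640x3 uint8, red, green, blue), "camera_matrix" (3x3 intrinsics, pixels), "eye" and "attitude" of the camera in the world; the wrist camera has in their place "T_tool_cam" (4x4, takes a point from camera to tool coordinates, whose origin is the TCP and whose axes are the flange's). Camera axes: x right, y up, looking along -z (the intrinsics and any distortion apply to the point x, -y, -z); pixel columns grow to the right and rows downward; lengths in m; the calibration is good to about 2 mm. A picture is of the moment at which its call begins: read the wrist's pose just before it. There is no depth.
- ctrl.hand_in(): hands the job in, once; it reports no verdict.
The state is a dict: "time_s": time; "q": joint angles; "dq": joint speeds; "joint_efforts": joint torques, N m; "eef_pos": TCP position; "eef_rot": TCP orientation; "wrist_force": force on the tool from outside, world axes, zero at the start; "torque": the same for the moment, N m; "opening": opening from 0.0 (shut) to 1.0 (fully open).
Only numpy, scipy, OpenCV 4.12 (cv2) and the standard library are available. Lean on these libraries where they do the work, as an engineer would, in place of code of your own. Each camera call takes 0.05 s, during which the arm holds its last target. There are 200 camera calls.

## Task

Weigh the tin of bolts: take the yellow spring hand scale from its blue stand, catch the tin's wire handle with the scale's hook and lift gently until the tin hangs just clear of the table, one to two centimetres, holding it still there for two seconds so that the weight can be read. Then set it gently down upright where it stood, unhook the scale and hang it back in its stand as it was. Touch the tin only with the scale, never jerk the spring to its stop, never raise the tin more than about four centimetres, put the scale into the stand without forcing it, and leave the other things alone.

Things in the scene. Friction and masses are not known exactly. Their poses are not given: they have to be found in the camera images.
- scale_grip (a point): Centre of the black grip on top of the yellow hand scale: 34 mm along x, 24 mm along y, 46 mm tall; grasp across the 24 mm (y). A 40x22x4 mm cap tops it. The scale hangs upright (z up, hook down). Its case (30 mm in x, 26 mm in y) runs from 23 to 103 mm below this point. With its hook the scale weighs 0.23 kg.
- scale: The same scale, same axes; origin in the middle of the underside of its steel collar (60 mm in y, 30 mm in x, 6 mm thick), 53 mm below scale_grip. The collar rests on the stand's fork. The -x face carries a white strip with a red pointer.
- hook_seat (a point): Inside bottom of the scale's hook, on the scale's axis, 162 mm below scale_grip when unloaded. The hook is a J of 6 mm wire in the scale's x-z plane: back 14 mm behind (-x) this point, tip 17 mm ahead (+x) and 20 mm above it, lowest 6 mm below. A handle wire enters from +x through the opening 20 to 44 mm above this point, stops at the back, and seats when the scale is raised.
- hook (a joint): Stretch of the scale's spring, m: 0 unloaded (against its upper stop), growing as the hook is pulled down out of the case; end stop at 0.078. After about 0.15 N of preload it yields 110 N/m: a hanging load of F newtons stretches it (F - 0.15)/110, here 21 to 68 mm. It bounces a little.
- bail_top (a point): Peak of the tin's wire handle (5 mm wire, point on its centre line), 89 mm above the tin's underside, about 40 mm above its rim. The handle is fixed to the tin as an upright arch in the tin's y-z plane, 76 mm wide at its foot, peaked in the middle. Hook it along the tin's x, about square to the arch.
- tin_base (a point): Centre of the underside of the tin; z is up. On the table its height is 0.
- tin: Open steel tin part full of bolts, 75x72x47 mm with the wire handle above it. How full varies: it weighs 0.25 to 0.76 kg, not known beforehand. Origin at its underside, 2.5 mm off the centre.
- fork (a point): Where the scale's collar belongs: midway between the stand's two prongs at the height of their tops, 135 mm above the table. +x points into the fork, which is open to -x and upwards. Prongs reach from 32 mm before (-x) to the column 40 mm behind (+x) this point; gap 36 mm for the 26 mm case; tops rubber-lined. The scale starts here with about the same axes.
- stand: The blue scale stand, fixed: base 130x110 mm, column and fork, 135 mm tall. Origin on the table below the fork point.
- power_pack: Hydraulic power pack, fixed furniture to the right of the work: tall plastic tank on a pump, 385 mm high, reaching 90 mm towards the robot, 90 mm beyond, 70 mm to the right and 110 mm to the left (+y) of its origin on the table. Keep arm and tool clear of it: go over it or round the near side.
- contactor: Bystander: black contactor with two copper studs, 58x50x70 mm, origin at its underside. Leave alone.
- valve: Bystander: solenoid valve, 46x66x90 mm, origin at its underside. Leave alone.
- relay: Bystander: black cube relay, 27x27x33 mm, origin at its underside. Leave alone.
- stop_box: Bystander: grey box with red stop button, 60x60x62 mm, origin at its underside. Leave alone.
- bracket: Bystander: piece of square steel tube, 50x52x34 mm, origin at its underside. Leave alone.
- fuses: Bystander: fuse carrier with coloured fuses, 36x85x27 mm, origin at its underside. Leave alone.
Not all that is in view belongs to the job. There is more than one size of the tin; the job needs the largest.

How it is judged:
On the way, in this order (a step that is already met when the one before it is completed fails the run):
1. the tin hangs from the hook, its underside 6 to 26 mm above the table, still, for 1.5 s (height (world z) of tin_base between 0.006 and 0.026 m and value of joint hook above 0.008 m and contact force between scale and tin above 1.5 N and linear speed of tin below 0.03 m/s and angle between tin_base's own z axis and vertical below 0.3 rad), for 1.5 s.
2. the tin stands on the table again, upright, and the spring is slack (height (world z) of tin_base below 0.004 m and angle between tin_base's own z axis and vertical below 0.05 rad and value of joint hook below 0.004 m and linear speed of tin below 0.03 m/s), for 0.2 s.
At the end, for the whole second after the job is handed in: Tin upright on the table, unhooked, at rest, within 50 mm of where it stood. Scale released and at rest in the fork: collar on both prongs, within 20 mm of the fork point along them and 6 mm in height, upright to 0.1 rad, turned under 0.35 rad from the stand, spring slack (height (world z) of tin_base below 0.004 m and angle between tin_base's own z axis and vertical below 0.05 rad and distance of tin_base from where it was at the start of the episode below 0.05 m and linear speed of each of tin, scale below 0.01 m/s and value of joint hook below 0.004 m and horizontal distance between scale and fork below 0.02 m and z of scale in the frame of fork between -0.006 and 0.006 m and y of scale in the frame of fork between -0.012 and 0.012 m and angle between scale_grip's own z axis and vertical below 0.1 rad and angle between the x axis of scale_grip and the x axis of fork, either way round below 0.35 rad and contact force between scale and tin below 0.5 N); the robot touches nothing.
It fails at once if the spring is pulled to its stop (stretch over 76 mm), or scale and tin pull or press on one another with more than 14 N (value of joint hook above 0.076 m or contact force between scale and tin above 14 N).
It fails at once if the tin is lifted more than 50 mm off the table or tipped by more than 0.5 rad (height (world z) of tin_base above 0.05 m or angle between tin_base's own z axis and vertical above 0.5 rad).
It fails at once if the tin is dropped or struck (over 20 N on it), or touched by the robot itself (contact force between tin and anything else above 20 N or contact force between any of the fingers, the arm and tin above 0.5 N).
It fails at once if the scale is forced into or against its stand with more than 60 N (contact force between scale and stand above 60 N).
It fails at once if a bystander is moved by more than 20 mm (distance of any of contactor, valve, relay, stop_box, bracket, fuses from where it was at the start of the episode above 0.02 m).
It also fails if it takes over 72 s, if anything falls off the work surface, if the arm or the gripper's body presses on something with over 40 N, if the wrist force passes 120 N, or if a joint passes its speed limit or range.

## Working session

There is one attempt and no reset: what is moved stays moved. The work goes in short steps, Python scripts to look and compute and a tool call to move; the robot and the scene stay as the last step left them, time stands still between calls to the robot, and variables do not carry over. Pictures are saved under pics/ and viewed, about 8 in all and at most 12, crops included, and the job is handed in when it is done.

Besides the shell and the picture viewer there is one more tool, called after ">>>" in YAML: its name, and indented under it one key for each argument. arm_command: Moves the arm, as the interface text tells. Its arguments: {"type":"object","properties":{"plan":{"type":"array","items":{"type":"number"}},"grip":{"type":"number"}},"required":["plan"]}

```bash
mkdir -p pics
cat > h.py <<'E'
import numpy as np,cv2
from bench import ctrl
from scipy.spatial.transform import Rotation as R
def rot(q): return R.from_quat([q[1],q[2],q[3],q[0]]).as_matrix()
def cam(n):
    o=ctrl.get_obs(); c=ctrl.camera(n); im=cv2.cvtColor(c['color'],cv2.COLOR_RGB2BGR)
    if n=='wrist':
        T=np.eye(4);T[:3,:3]=rot(o['eef_rot']);T[:3,3]=o['eef_pos'];T=T@c['T_tool_cam'];Rm,e=T[:3,:3],T[:3,3]
    else:
        a=np.array(c['attitude']); Rm=a if a.shape==(3,3) else rot(a); e=np.array(c['eye'])
    return dict(im=im,K=np.array(c['camera_matrix']),R=Rm,e=e,keys=list(c))
def ray(c,u,v):
    d=np.linalg.inv(c['K'])@[u,v,1]; d=c['R']@(d*[1,-1,-1]); return d/np.linalg.norm(d)
def plane(c,u,v,z):
    d=ray(c,u,v); return c['e']+d*(z-c['e'][2])/d[2]
def proj(c,p):
    q=c['R'].T@(np.array(p)-c['e'])*[1,-1,-1]; q=c['K']@q; return q[:2]/q[2]
def tri(c1,p1,c2,p2):
    d1,d2=ray(c1,*p1),ray(c2,*p2); s=np.linalg.lstsq(np.c_[d1,-d2],c2['e']-c1['e'],rcond=None)[0]
    a,b=c1['e']+s[0]*d1,c2['e']+s[1]*d2; return (a+b)/2,np.linalg.norm(a-b)
E
python3 - <<'E'
from h import *
import pickle
cs={n:cam(n) for n in('side','top')}
pickle.dump(cs,open('c0.pkl','wb'))
for n,c in cs.items(): cv2.imwrite(f'pics/{n}0.png',c['im']);print(n,c['e'],c['R'].round(2).tolist(),c['K'].tolist(),c['keys'])
print(ctrl.get_obs())
E
```

```text
side [1.48373979 0.35954515 0.59123339] [[-0.25, -0.4, 0.88], [0.97, -0.12, 0.21], [0.02, 0.91, 0.42]] [[473.61150683168194, 0.0, 313.31398909519015], [0.0, 473.61150683168194, 197.23692290542132], [0.0, 0.0, 1.0]] ['color', 'camera_matrix', 'eye', 'attitude']
top [0.45573563 0.14619365 1.36931954] [[0.01, 1.0, -0.07], [-1.0, 0.01, 0.01], [0.01, 0.07, 1.0]] [[499.7306495432135, 0.0, 324.55468640509855], [0.0, 499.7306495432135, 202.44474091295734], [0.0, 0.0, 1.0]] ['color', 'camera_matrix', 'eye', 'attitude']
{'time_s': 0.1, 'q': array([-1.52232371e+00,  1.81499109e-01,  1.60790325e+00,  1.58655439e-05,
        1.35381346e+00, -2.06261879e-01]), 'dq': array([-0.0017453 , -0.0016135 , -0.00339239, -0.00012404,  0.00117378,
       -0.00049237]), 'joint_efforts': array([ 6.08187906e-05, -4.45878661e+01, -3.52237988e+01, -2.93298262e-04,
        4.17033603e-03, -6.13484644e-06]), 'eef_pos': array([ 0.14491168, -0.55592377,  0.23045836]), 'eef_rot': array([-8.08447057e-04,  9.91899643e-01,  1.27021417e-01,  7.16843363e-05]), 'wrist_force': array([-0.58836229,  0.55912582, -0.51209472]), 'torque': array([-0.01628436,  0.02994342,  0.01459123]), 'opening': 1.0017174153087272}
```

View pics/side0.png

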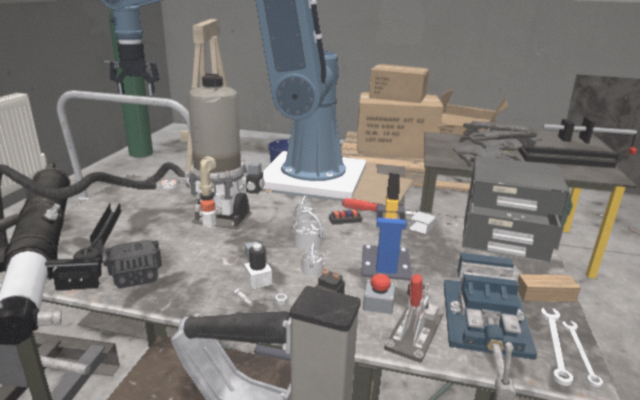

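View pics/top0.png

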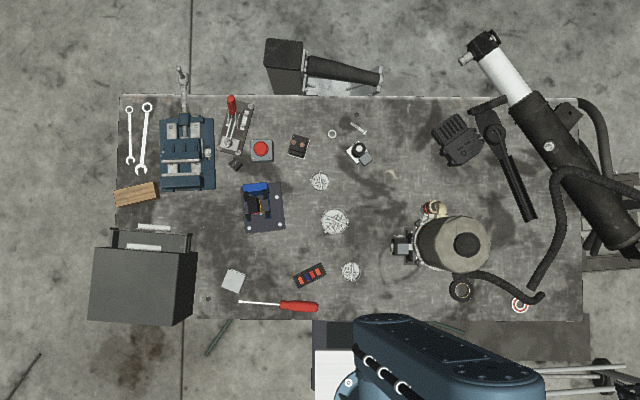

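Tins in the top view: (320,181), (334,222) and (351,271). The middle one, (334,222), looks largest. I'll confirm it in an enlarged crop.

Run:
```python
from h import *
import pickle
cs=pickle.load(open('c0.pkl','rb'))
t=cs['top']['im'][165:290,235:370]; s=cs['side']['im'][160:290,285:425]
a=cv2.resize(t,(400,370),interpolation=cv2.INTER_CUBIC); b=cv2.resize(s,(400,371),interpolation=cv2.INTER_CUBIC)[:370]
cv2.imwrite('pics/crop0.png',np.hstack([a,b]))
for uv in[(320,181),(334,222),(351,271)]: 
    p=plane(cs['top'],*uv,.05);print(uv,p.round(3),proj(cs['side'],p).round(0))
```

```text
(320, 181) [0.603 0.148 0.05 ] [313. 249.]
(334, 222) [0.494 0.11  0.05 ] [309. 225.]
(351, 271) [0.366 0.065 0.05 ] [304. 201.]
```

View pics/crop0.png

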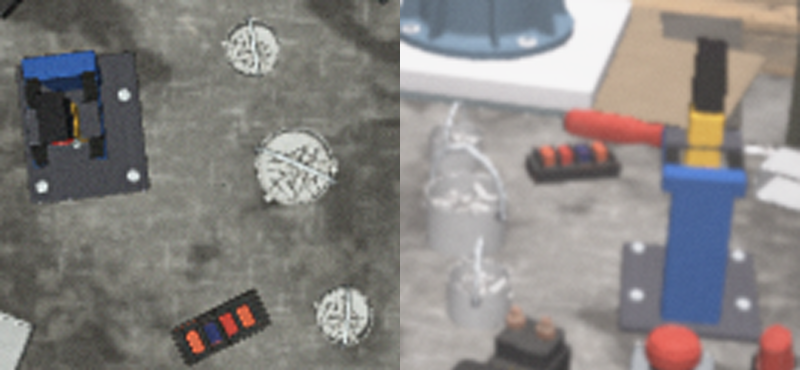

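The crop shows that the middle tin, top (334,221), is clearly the largest, with its handle running from crop (255,148) to (338,183). The fork opens towards the robot, with the scale's cap at top ≈(254,204). Now some numbers.

Run:
```python
from h import *
import pickle
cs=pickle.load(open('c0.pkl','rb')); T,S=cs['top'],cs['side']
f=lambda x,y:(235+x*135/400,165+y*125/370)
P=lambda x,y,z:plane(T,*f(x,y),z).round(4)
print('cap',P(57,115,.215)); 
b=[P(*q,.005) for q in[(18,62),(137,52),(148,187),(30,203)]];print('base',b,np.mean(b,0))
print('baseyaw',[np.degrees(np.arctan2(*(b[i]-b[j])[[1,0]])) for i,j in((0,3),(1,2))], np.degrees(np.arctan2(*(b[0]-b[1])[[1,0]]))-90)
print('bail feet',P(258,148,.05),P(338,184,.05),P(268,203,.05),'tin rim centre',P(297,167,.047))
s=lambda x,y:(285+x*140/400,160+y*130/371)
print('grip tri',tri(T,f(57,115),S,s(312,40)))
print('bail tri',tri(T,f(295,164),S,s(60,138)))
hsv=cv2.cvtColor(S['im'],cv2.COLOR_BGR2HSV);m=cv2.inRange(hsv,(18,120,100),(35,255,255))
n,l,st,ce=cv2.connectedComponentsWithStats(m);print([(st[i],ce[i].round(1)) for i in range(1,n) if st[i,4]>40])
for uv,z in[((440,243),.3),((467,243),.385),((492,243),.385),((468,215),.385),((468,272),.385),((400,247),.03),((395,250),.06)]: print('pack',uv,plane(T,*uv,z).round(3))
```

```text
cap [0.5297 0.2994 0.215 ]
base [array([0.592 , 0.3642, 0.005 ]), array([0.6023, 0.2544, 0.005 ]), array([0.4775, 0.2425, 0.005 ]), array([0.4619, 0.3506, 0.005 ])] [0.533425 0.302925 0.005   ]
baseyaw [np.float64(5.967738146966962), np.float64(5.446831590023968)] 5.359057982872244
bail feet [0.5125 0.1418 0.05  ] [0.481  0.0703 0.05  ] [0.4635 0.1324 0.05  ] tin rim centre [0.4959 0.1068 0.047 ]
grip tri (array([0.52913979, 0.30161075, 0.21960185]), np.float64(0.005613882168391026))
bail tri (array([0.49777009, 0.10675857, 0.09592639]), np.float64(0.006641338552005668))
[(array([587, 186,  38,  92, 893], dtype=int32), array([605.2, 230.2])), (array([563, 188,  17,  44, 223], dtype=int32), array([571.8, 207.8])), (array([385, 197,  14,  21, 213], dtype=int32), array([391.1, 207.7]))]
pack (440, 243) [ 0.444 -0.11   0.3  ]
pack (467, 243) [ 0.446 -0.143  0.385]
pack (492, 243) [ 0.446 -0.192  0.385]
pack (468, 215) [ 0.501 -0.145  0.385]
pack (468, 272) [ 0.389 -0.144  0.385]
pack (400, 247) [ 0.43  -0.067  0.03 ]
pack (395, 250) [ 0.422 -0.05   0.06 ]
```

>>> arm_command:
  plan: [0,0,0,0.08,0,0,0,0.08,15.2,-27.2,-21.9,0,15.2,-27.2,-21.9,0,15.2,-27.2,-21.9,0,15.2,-27.2,-21.9,0,15.2,-27.2,-21.9,0,15.2,-27.2,-21.9,0,15.2,-27.2,-21.9,0,15.2,-27.2,-21.9,0,15.2,-27.2,-21.9,0,15.2,-27.2,-21.9,0,11.4,-39,0,0,11.4,-39,0,0,11.4,-39,0,0,11.4,-39,0,0,11.4,-39,0,0,11.4,-39,0,0,11.4,-39,0,0,11.4,-39,0,0]
  grip: 1

```text
time_s: 2.1
eef_pos: [0.3315, 0.0497, 0.4502]
eef_rot: [0.0, 0.999, 0.047, 0.0]
wrist_force: [0.1, 0.3, 1.3]
opening: 0.998
```

>>> arm_command:
  plan: [20.4,-32.4,12.9,0,20.4,-32.4,12.9,0,20.4,-32.4,12.9,0,20.4,-32.4,12.9,0,20.4,-32.4,12.9,0,20.4,-32.4,12.9,0,20.4,-32.4,12.9,0,0,0,0,0]

```text
time_s: 2.9
eef_pos: [0.4522, 0.2899, 0.3557]
eef_rot: [0.0, 0.999, 0.049, -0.003]
wrist_force: [-1.2, -0.1, -0.8]
opening: 1.002
```

Run:
```python
from h import *
import pickle
c=cam('wrist');pickle.dump(c,open('w1.pkl','wb'));cv2.imwrite('pics/w1.png',c['im'])
o=ctrl.get_obs();print(o['eef_pos'],o['eef_rot'],c['e'],c['R'].round(2).tolist())
for p in [(.529,.301,.215),(.496,.107,.089)]: print(proj(c,p))
```

```text
[0.45191004 0.28840564 0.35719294] [ 7.60866089e-04  9.98814533e-01  4.86054711e-02 -2.54108647e-03] [0.52513931 0.2958883  0.49775916] [[0.1, 0.95, 0.29], [-1.0, 0.09, 0.03], [0.0, -0.29, 0.96]]
[318.64686673 112.69950456]
[454.93504795 152.52896046]
```

View pics/w1.png

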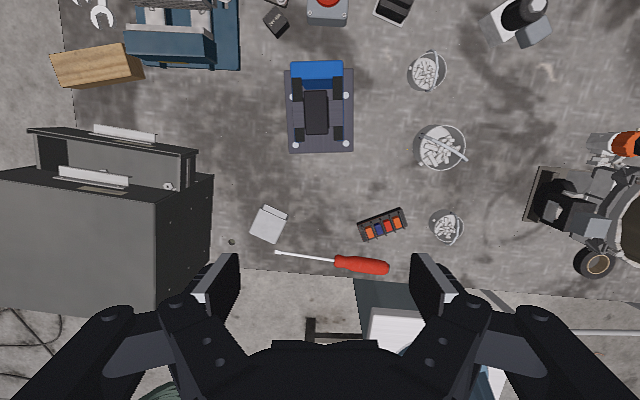

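The cap is at (317,112), 2 px from where it was predicted. The tin is at (440,148) with its handle running diagonally to (467,160). I'll zoom in on both before measuring.

Run:
```python
from h import *
import pickle
c=pickle.load(open('w1.pkl','rb'))
a=cv2.resize(c['im'][50:165,270:370],(400,460),interpolation=cv2.INTER_CUBIC)
b=cv2.resize(c['im'][110:185,400:480],(400,375),interpolation=cv2.INTER_CUBIC)
b=np.vstack([b,np.zeros((85,400,3),np.uint8)])
cv2.imwrite('pics/w1c.png',np.hstack([a,b]))
```

```text
(no output)
```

View pics/w1c.png

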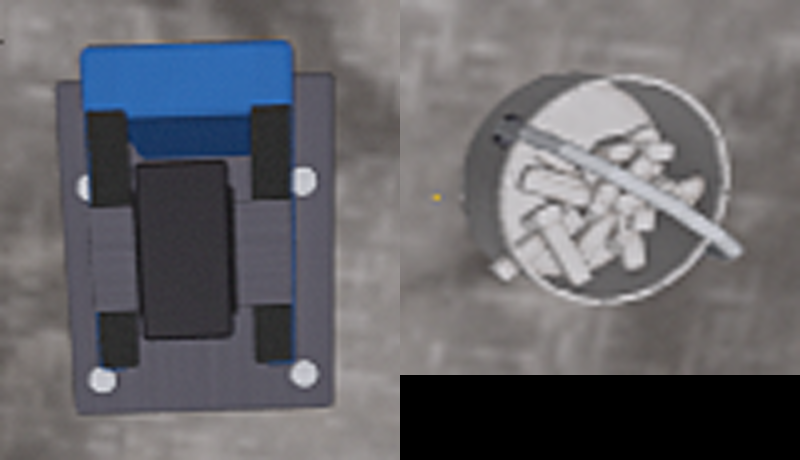

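Run:
```python
from h import *
import pickle
c=pickle.load(open('w1.pkl','rb'));T=pickle.load(open('c0.pkl','rb'))['top']
g=lambda x,y,z:plane(c,270+x/4,50+y/4,z)
k=[g(*q,.215) for q in[(136,166),(226,160),(235,335),(145,339)]];cc=np.mean(k,0);print('cap',cc.round(4),'yaw',np.degrees(np.arctan2(*((k[0]-k[3]+k[1]-k[2])[[1,0]]))))
r=[g(*q,.135) for q in[(86,113),(290,105),(294,360),(103,366)]];
print('prongs',[x.round(4) for x in r],'yaw',np.degrees(np.arctan2(*((r[0]-r[3]+r[1]-r[2])[[1,0]]))))
h=lambda x,y,z:plane(c,400+(x-400)/5,110+y/5,z)
rc=h(614,188,.047);fl=h(503,127,.049)
print('rim',rc,'left foot',fl,'right end at .049/.07/.089',h(740,248,.049),h(740,248,.07),h(740,248,.089))
d=fl-rc;print('yaw y',np.degrees(np.arctan2(d[1],d[0])),np.linalg.norm(d))
# expected arch
for yaw in(-20,-24,-28):
  a=np.radians(yaw+90);u=np.array([np.cos(a),np.sin(a),0])
  for s,z in((38,.049),(20,.08),(0,.089),(-20,.08),(-38,.049)):
    p=np.r_[rc[:2],0]+u*s/1000+[0,0,z];q=proj(c,p);t=proj(T,p);print(yaw,s,((q-[400,110])*5+[400,0]).round(),((t-[235,165])*2.96).round())
```

```text
cap [0.5286 0.3031 0.215 ] yaw 8.204271335510855
prongs [array([0.5651, 0.3374, 0.135 ]), array([0.573 , 0.2785, 0.135 ]), array([0.5011, 0.269 , 0.135 ]), array([0.4935, 0.3276, 0.135 ])] yaw 7.702244773483588
rim [0.49861992 0.10803325 0.047     ] left foot [0.51348763 0.1464921  0.049     ] right end at .049/.07/.089 [0.48437775 0.06571514 0.049     ] [0.48628522 0.07648626 0.07      ] [0.48801102 0.08623155 0.089     ]
yaw y 68.86412482762361 0.041281126471792585
-20 38 [511. 134.] [256. 149.]
-20 20 [600. 169.] [275. 155.]
-20 0 [673. 203.] [297. 162.]
-20 -20 [718. 230.] [318. 171.]
-20 -38 [720. 242.] [335. 179.]
-24 38 [515. 126.] [257. 146.]
-24 20 [603. 165.] [276. 153.]
-24 0 [673. 203.] [297. 162.]
-24 -20 [715. 234.] [317. 172.]
-24 -38 [715. 250.] [334. 182.]
-28 38 [521. 119.] [258. 144.]
-28 20 [606. 160.] [276. 152.]
-28 0 [673. 203.] [297. 162.]
-28 -20 [712. 238.] [317. 174.]
-28 -38 [710. 257.] [333. 184.]
```

>>> arm_command:
  plan: [0,0,0,-0.02,26,-1.3,15,0,26,-1.3,15,0,26,-1.3,15,0,0,0,20,0,0,0,25,0,0,0,25,0,0,0,25,0,0,0,20,0,0,0,12,0,0,0,0,0,0,0,0,0]

```text
time_s: 4.15
eef_pos: [0.5301, 0.2998, 0.1894]
eef_rot: [-0.0, 0.998, 0.057, 0.001]
wrist_force: [0.4, 0.3, 0.4]
opening: 0.999
```

Run:
```python
from h import *
o=ctrl.get_obs();print(o['eef_pos'],o['eef_rot'],o['wrist_force'])
c=cam('wrist');S=cam('side');cv2.imwrite('pics/w2.png',np.hstack([cv2.resize(c['im'][100:400,160:480],(427,400)),cv2.resize(S['im'][140:290,330:470],(373,400))]))
```

```text
[0.53014456 0.29979174 0.18942135] [-1.93136374e-04  9.98361851e-01  5.72086480e-02  8.64700061e-04] [0.38546781 0.26279168 0.42459669]
```

View pics/w2.png

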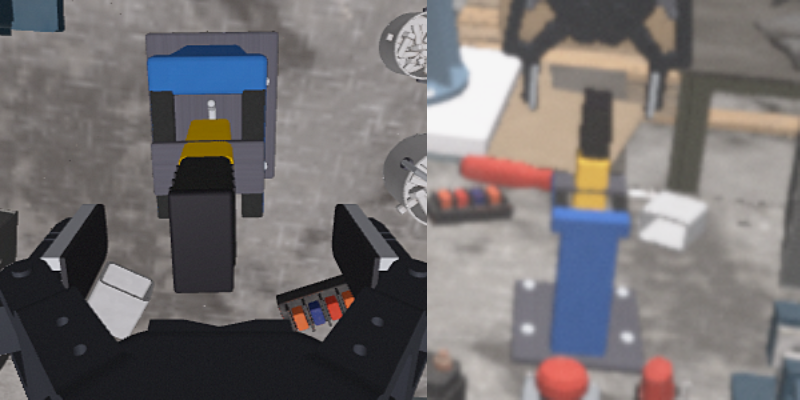

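The jaws straddle the grip. The cap's centre is about 16 px left of theirs, so I shift about 3.5 mm to +y, go down 20 mm and close.

>>> arm_command:
  plan: [-0.5,-3.5,10,0,-0.5,0,10,0,0,0,0,0]

```text
time_s: 4.55
eef_pos: [0.5267, 0.3031, 0.1657]
eef_rot: [0.001, 0.998, 0.058, -0.002]
wrist_force: [0.1, -0.6, -0.1]
opening: 0.999
```

>>> arm_command:
  plan: [0,0,0,0,0,0,0,0,0,0,0,0,0,0,0,0,0,0,0,0,0,0,0,0,0,0,0,0,0,0,0,0]
  grip: 0

```text
time_s: 5.35
eef_pos: [0.5284, 0.3036, 0.1684]
eef_rot: [-0.0, 0.998, 0.057, 0.0]
wrist_force: [-0.4, 1.2, 4.1]
opening: 0.275
```

>>> arm_command:
  plan: [0,0,-4,0,0,0,-10,0,0,0,-10,0,0,0,-10,0,-10,0,0,0,-20,0,0,0,-20,0,0,0,-20,0,0,0,-15,0,0,0,-5,0,0,0,0,0,0,0.12,0,0,0,0.12,0,0,0,0.12,0,0,0,0.12,5,14,0,0,9,25,0,0,12,34,0,0,12,34,0,0,10,28,0,0,7.4,18.4,0,0]

```text
time_s: 7.35
eef_pos: [0.4353, 0.1276, 0.202]
eef_rot: [0.0, 0.984, -0.181, 0.0]
wrist_force: [0.2, -0.1, -2.3]
opening: 0.273
```

>>> arm_command:
  plan: [0,0,0,0,0,0,0,0,0,0,0,0,0,0,0,0]

```text
time_s: 7.75
eef_pos: [0.4356, 0.1307, 0.2019]
eef_rot: [-0.0, 0.984, -0.181, -0.0]
wrist_force: [-0.7, 0.3, -2.8]
opening: 0.272
```

Run:
```python
from h import *
import pickle
o=ctrl.get_obs();print(o['eef_pos'],o['eef_rot'],o['wrist_force'],2*np.degrees(np.arctan2(o['eef_rot'][2],o['eef_rot'][1])))
c=cam('wrist');S=cam('side');T=cam('top');pickle.dump((c,S,T),open('c3.pkl','wb'))
z=lambda im,k:cv2.resize(im,k,interpolation=cv2.INTER_CUBIC)
cv2.imwrite('pics/w3.png',np.hstack([z(c['im'][0:400,120:520],(400,400)),z(S['im'][140:280,260:400],(400,400))]))
p=np.array(o['eef_pos']);print('seat',p-[0,0,.1424],proj(S,p-[0,0,.1424]),proj(S,[.4965,.107,.089]),proj(c,[.4965,.107,.089]))
```

```text
[0.43556482 0.1306807  0.20194563] [-5.13119762e-05  9.83528193e-01 -1.80754771e-01 -6.35250306e-05] [-0.69697644  0.25720928 -2.77704597] -20.82745236742926
seat [0.43556482 0.1306807  0.05954563] [322.60503192 212.26487903] [307.57111024 210.82315021] [323.25645452 128.72171055]
```

View pics/w3.png

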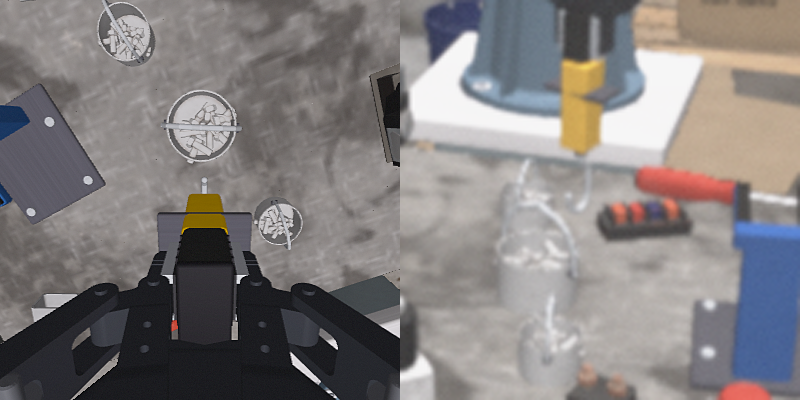

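Run:
```python
from h import *
import pickle
c,S,T=pickle.load(open('c3.pkl','rb'))
im=cv2.resize(S['im'][185:245,290:340],(500,600),interpolation=cv2.INTER_CUBIC)
for p,col in(((.4965,.107,.089),(0,0,255)),((.4965,.107,.0),(0,255,0)),((.4356,.1307,.0595),(255,0,0)),((.4356+.017*.934,.1307-.017*.358,.0795),(255,255,0))):
    q=(proj(S,p)-[290,185]+.5)*10; cv2.circle(im,tuple(int(x) for x in q),4,col,1)
cv2.imwrite('pics/s3.png',im)
```

```text
(no output)
```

View pics/s3.png

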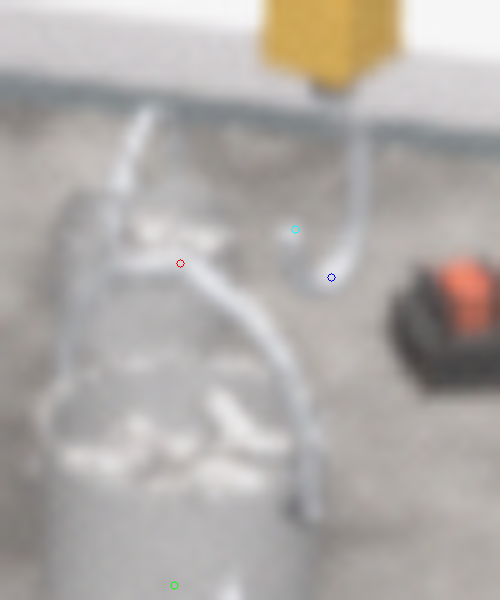

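The handle peak, hook seat and tip all land on their predicted pixels: red (180,263), blue (331,277), cyan (295,230). I advance the hook under the peak.

>>> arm_command:
  plan: [10,0,0,0,12,0,0,0,12,0,0,0,10,0,0,0,8,0,0,0,6,0,0,0,5,0,0,0,5,0,0,0,0,0,0,0,0,0,0,0,0,0,-5,0,0,0,-6,0,0,0,-6,0,0,0,-5,0,0,0,0,0,0,0,0,0]

```text
time_s: 9.5
eef_pos: [0.4993, 0.1058, 0.2242]
eef_rot: [-0.0, 0.983, -0.182, 0.0]
wrist_force: [0.1, -1.2, -1.6]
opening: 0.278
```

Run:
```python
from h import *
o=ctrl.get_obs();print(o['eef_pos'],o['wrist_force'])
S=cam('side');c=cam('wrist')
cv2.imwrite('pics/s4.png',np.hstack([cv2.resize(S['im'][170:240,280:340],(500,583),interpolation=cv2.INTER_CUBIC),cv2.resize(c['im'][60:260,270:370],(290,583))]))
```

```text
[0.49925473 0.10578224 0.22419431] [ 0.08984872 -1.19897379 -1.56108067]
```

View pics/s4.png

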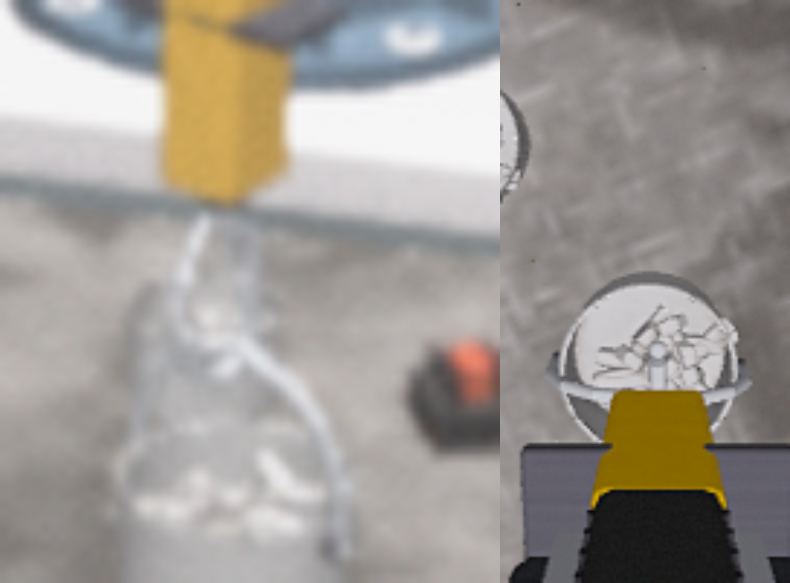

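The hook's tip pokes out beyond the handle and it is centred under the peak. I raise gently and track the tin in the side view.

```bash
cat > trk.py <<'E'
from h import *
import os
S=cam('side')['im']
if not os.path.exists('ref.png'): cv2.imwrite('ref.png',S)
r=cv2.imread('ref.png')
y0,y1,x0,x1=224,250,296,324   # tin body
g=lambda i,m=0:cv2.resize(i,None,fx=4,fy=4,interpolation=cv2.INTER_CUBIC)
t=g(r[y0:y1,x0:x1]); w=g(S[y0-26:y1+8,x0-10:x1+10])
m=cv2.matchTemplate(w,t,cv2.TM_CCOEFF_NORMED);_,v,_,l=cv2.minMaxLoc(m)
o=ctrl.get_obs()
print('tin shift px',(l[0]-40)/4,(l[1]-104)/4,'score',round(v,3),'tcp',o['eef_pos'].round(4),'F',o['wrist_force'].round(2),o['time_s'])
E
python3 - <<'E'
import trk
from h import *
c=cam('side');p=np.array([.4965,.107,.0]);print((proj(c,p+[0,0,.01])-proj(c,p)),proj(c,p))
E
```

```text
tin shift px 0.0 0.0 score 1.0 tcp [0.499  0.1057 0.2237] F [-0.24 -0.58 -2.07] 9.65
[ 0.06832768 -3.5219732 ] [306.94539638 243.07578042]
```

>>> arm_command:
  plan: [0,0,-2,0,0,0,-2,0,0,0,-2,0,0,0,-2,0,0,0,-2,0,0,0,-2,0,0,0,-2,0,0,0,-2,0,0,0,-2,0,0,0,-2,0,0,0,-2,0,0,0,-2,0,0,0,-2,0,0,0,0,0,0,0,0,0]

```text
time_s: 11.2
eef_pos: [0.4992, 0.1058, 0.25]
eef_rot: [-0.0, 0.983, -0.182, 0.0]
wrist_force: [-1.1, -0.9, -4.0]
opening: 0.272
```

```bash
python3 trk.py; python3 trk.py
```

```text
tin shift px -0.75 -0.25 score 0.911 tcp [0.4991 0.1058 0.2499] F [-0.1  -0.34 -5.3 ] 11.25
tin shift px -0.75 0.0 score 0.903 tcp [0.4991 0.1058 0.2499] F [ 0.07  0.03 -4.32] 11.3
```

>>> arm_command:
  plan: [0,0,-2,0,0,0,-2,0,0,0,-2,0,0,0,-2,0,0,0,-2,0,0,0,0,0,0,0,0,0]

```text
time_s: 12.0
eef_pos: [0.4992, 0.1058, 0.26]
eef_rot: [-0.0, 0.983, -0.182, 0.0]
wrist_force: [-0.7, -0.7, -6.2]
opening: 0.272
```

```bash
python3 trk.py; python3 trk.py
```

```text
tin shift px -1.0 -2.0 score 0.864 tcp [0.4991 0.1057 0.2599] F [-1.01  0.18 -5.82] 12.05
tin shift px -1.0 -2.0 score 0.865 tcp [0.4991 0.1058 0.2599] F [-0.2   0.31 -5.81] 12.1
```

>>> arm_command:
  plan: [0,0,-2,0,0,0,-2,0,0,0,-2,0,0,0,-2,0,0,0,-2,0,0,0,0,0,0,0,0,0]

```text
time_s: 12.8
eef_pos: [0.4992, 0.1058, 0.27]
eef_rot: [-0.0, 0.983, -0.182, 0.0]
wrist_force: [-0.2, -0.3, -5.0]
opening: 0.277
```

```bash
python3 trk.py; python3 trk.py
```

```text
tin shift px -1.5 -5.75 score 0.857 tcp [0.4992 0.1057 0.27  ] F [ 0.1  -0.04 -5.04] 12.85
tin shift px -1.5 -5.75 score 0.864 tcp [0.4991 0.1058 0.2699] F [-0.37  0.92 -5.24] 12.9
```

The tin has risen about 16 mm (5.75 px), mid-window. I hold it still.

>>> arm_command:
  plan: [0,0,0,0,0,0,0,0,0,0,0,0,0,0,0,0,0,0,0,0,0,0,0,0,0,0,0,0,0,0,0,0,0,0,0,0,0,0,0,0,0,0,0,0,0,0,0,0,0,0,0,0,0,0,0,0,0,0,0,0,0,0,0,0,0,0,0,0,0,0,0,0,0,0,0,0,0,0,0,0]

```text
time_s: 14.9
eef_pos: [0.4992, 0.1058, 0.27]
eef_rot: [0.0, 0.983, -0.182, 0.0]
wrist_force: [-0.8, 0.5, -4.9]
opening: 0.273
```

Run:
```python
import trk
S=trk.S
from h import *
cv2.imwrite('pics/s5.png',cv2.resize(S[160:260,270:350],(480,600),interpolation=cv2.INTER_CUBIC))
```

```text
tin shift px -1.5 -5.75 score 0.862 tcp [0.4992 0.1058 0.27  ] F [-0.39  0.32 -5.64] 14.95
```

View pics/s5.png

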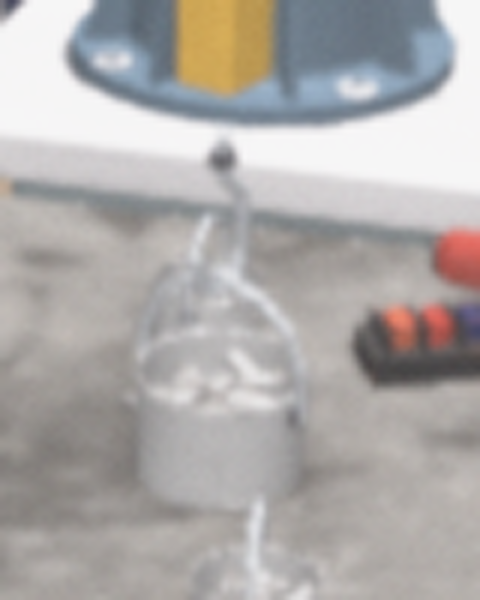

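The tin hangs upright and clear. Now I set it down slowly.

>>> arm_command:
  plan: [0,0,1.5,0,0,0,1.5,0,0,0,1.5,0,0,0,1.5,0,0,0,1.5,0,0,0,1.5,0,0,0,1.5,0,0,0,1.5,0,0,0,1.5,0,0,0,1.5,0,0,0,1.5,0,0,0,1.5,0,0,0,3,0,0,0,3,0,0,0,3,0,0,0,3,0,0,0,3,0,0,0,3,0,0,0,3,0,0,0,3,0]

```text
time_s: 16.95
eef_pos: [0.4993, 0.1058, 0.2279]
eef_rot: [-0.0, 0.983, -0.182, 0.0]
wrist_force: [0.1, -1.2, -2.7]
opening: 0.274
```

>>> arm_command:
  plan: [0,0,2,0,0,0,2,0,0,0,2,0,0,0,0,0,0,0,0,0,0,0,0,0,0,0,0,0,0,0,0,0]

```text
time_s: 17.75
eef_pos: [0.4992, 0.1058, 0.2221]
eef_rot: [-0.0, 0.983, -0.182, 0.0]
wrist_force: [0.4, 0.3, -1.7]
opening: 0.277
```

Run:
```python
import trk
S=trk.S
from h import *
c=cam('wrist')
cv2.imwrite('pics/s6.png',np.hstack([cv2.resize(S[170:260,280:340],(400,600),interpolation=cv2.INTER_CUBIC),cv2.resize(c['im'][60:260,250:383],(400,600),interpolation=cv2.INTER_CUBIC)]))
```

```text
tin shift px -1.0 -0.25 score 0.885 tcp [0.4992 0.1058 0.2221] F [ 0.92  0.61 -2.94] 17.8
```

View pics/s6.png

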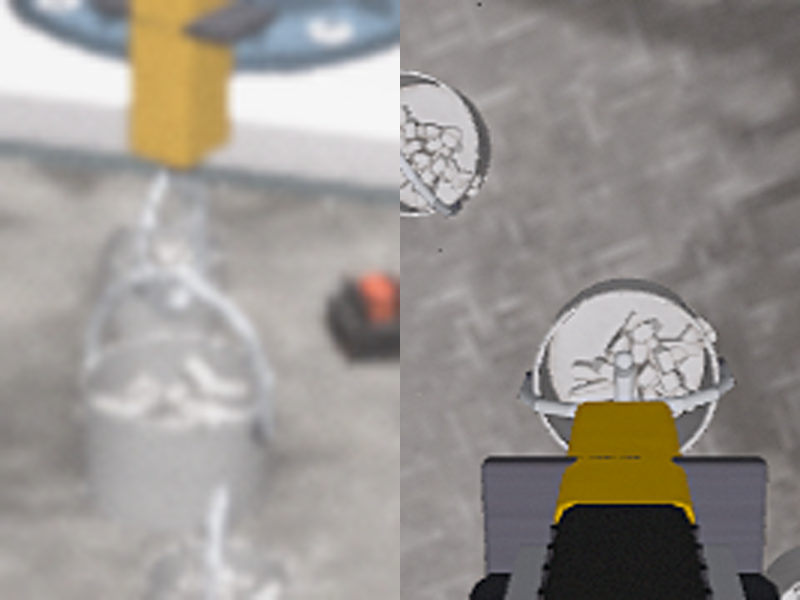

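The tin stands upright, back where it was, with the hook loose. I lower 20 mm and back out.

>>> arm_command:
  plan: [0,0,5,0,0,0,5,0,0,0,5,0,0,0,5,0,0,0,0,0,-3,0,0,0,-4,0,0,0,-4,0,0,0,-4,0,0,0,-5,0,0,0,0,0,0,0]

```text
time_s: 18.95
eef_pos: [0.4798, 0.1132, 0.202]
eef_rot: [-0.0, 0.983, -0.181, -0.0]
wrist_force: [-0.4, -0.3, -1.2]
opening: 0.272
```

```bash
python3 trk.py
```

```text
tin shift px -1.0 -0.25 score 0.884 tcp [0.4803 0.1131 0.2021] F [-0.61 -0.14 -2.51] 19.0
```

>>> arm_command:
  plan: [-8,0,0,0,-12,0,0,0,-14,0,0,0,-14,0,0,0,-5,-14,0,0,-9,-25,0,0,-12,-34,0,0,-12,-34,0,0,-10,-28,0,0,-7.4,-18.4,0,0,0,0,0,-0.12,0,0,0,-0.12,0,0,0,-0.12,0,0,0,-0.12,0,0,0,0,0,0,0,0,0,0,0,0,0,0,0,0]

```text
time_s: 20.8
eef_pos: [0.4385, 0.2931, 0.202]
eef_rot: [-0.0, 0.998, 0.057, 0.0]
wrist_force: [-0.0, 0.7, -3.0]
opening: 0.273
```

Run:
```python
import trk
from h import *
o=ctrl.get_obs();q=o['eef_rot'];y=2*np.arctan2(q[2],q[1]);d=np.array([.5284,.3036,.1684])-o['eef_pos']
print(o['eef_pos'],q,np.degrees(y),'to home tool mm',1e3*np.array([d@[np.cos(y),np.sin(y),0],d@[np.sin(y),-np.cos(y),0],-d[2]]))
```

```text
tin shift px -1.0 -0.25 score 0.885 tcp [0.4386 0.2931 0.202 ] F [-0.51  0.28 -2.33] 20.85
[0.43862189 0.29310523 0.20203695] [-1.86884438e-05  9.98384502e-01  5.68188787e-02  2.58960511e-05] 6.514472307862996 to home tool mm [90.3891141  -0.24130799 33.63695314]
```

>>> arm_command:
  plan: [15,0,0,0,20,0,0,0,20,0,0,0,15,0,0,0,12,0,0,0,8.4,-0.2,0,0,0,0,0,0,0,0,8,0,0,0,8,0,0,0,6,0,0,0,4,0,0,0,2,0,0,0,2,0,0,0,0,0,0,0,0,0]

```text
time_s: 22.35
eef_pos: [0.5286, 0.3037, 0.1722]
eef_rot: [-0.0, 0.998, 0.057, 0.0]
wrist_force: [-0.4, -0.0, -1.9]
opening: 0.274
```

Run:
```python
from h import *
o=ctrl.get_obs();print(o['eef_pos'],o['wrist_force'])
c=cam('wrist');S=cam('side')
cv2.imwrite('pics/w7.png',np.hstack([cv2.resize(c['im'][0:300,200:440],(400,500)),cv2.resize(S['im'][165:265,350:430],(400,500),interpolation=cv2.INTER_CUBIC)]))
```

```text
[0.52864114 0.3037333  0.17224264] [-0.35815767 -0.02612216 -1.88831655]
```

View pics/w7.png

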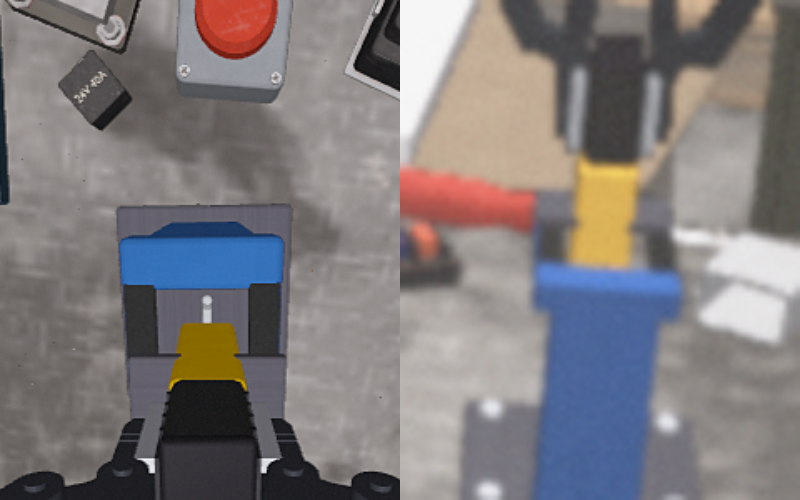

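The case is centred between the prongs and the collar is square, about 4 mm above them. I lower it the rest of the way gently.

>>> arm_command:
  plan: [0,0,1,0,0,0,1,0,0,0,1,0,0,0,0.5,0,0,0,0,0,0,0,0,0]

```text
time_s: 23.05
eef_pos: [0.5285, 0.3036, 0.1685]
eef_rot: [0.0, 0.998, 0.057, -0.0]
wrist_force: [0.8, 0.5, -2.4]
opening: 0.271
```

Run:
```python
from h import *
for i in range(3):
    cam('top');o=ctrl.get_obs();print(o['eef_pos'],o['wrist_force'])
```

```text
[0.52844504 0.3036807  0.16846848] [-0.19917263 -0.40684241 -2.06875745]
[0.52846671 0.30367442 0.16847903] [-0.0032894  -0.18651873 -1.61805297]
[0.52849251 0.30366199 0.16849304] [ 0.23369635 -0.17014902 -2.80700785]
```

>>> arm_command:
  plan: [0,0,0.5,0,0,0,0.3,0,0,0,0,0,0,0,0,0]

```text
time_s: 23.6
eef_pos: [0.5286, 0.3037, 0.1684]
eef_rot: [-0.0, 0.998, 0.057, 0.0]
wrist_force: [-1.9, -0.4, 6.1]
opening: 0.273
```

>>> arm_command:
  plan: [0,0,0.5,0,0,0,0.3,0,0,0,0,0,0,0,0,0]

```text
time_s: 24.0
eef_pos: [0.5286, 0.3038, 0.1684]
eef_rot: [-0.0, 0.998, 0.057, 0.0]
wrist_force: [-4.5, -1.4, 9.2]
opening: 0.273
```

The collar has met the prongs at the original height. I ease off 0.8 mm and release.

>>> arm_command:
  plan: [0,0,-0.8,0,0,0,0,0]

```text
time_s: 24.2
eef_pos: [0.5286, 0.3037, 0.1684]
eef_rot: [-0.0, 0.998, 0.057, 0.0]
wrist_force: [-3.6, -1.1, 6.6]
opening: 0.274
```

>>> arm_command:
  plan: [0,0,0,0,0,0,0,0,0,0,0,0,0,0,0,0,0,0,0,0,0,0,0,0]
  grip: 1

```text
time_s: 24.8
eef_pos: [0.5285, 0.3037, 0.1676]
eef_rot: [-0.0, 0.998, 0.057, 0.0]
wrist_force: [-0.3, -0.7, 0.3]
opening: 1.002
```

>>> arm_command:
  plan: [0,0,-5,0,0,0,-15,0,0,0,-25,0,0,0,-30,0,0,0,-35,0,0,0,-35,0,0,0,-35,0,0,0,0,0,0,0,0,0,0,0,0,0]

```text
time_s: 25.8
eef_pos: [0.528, 0.3035, 0.3472]
eef_rot: [0.0, 0.998, 0.057, -0.001]
wrist_force: [0.0, 0.2, -0.2]
opening: 0.999
```

```bash
python3 trk.py
python3 - <<'E'
from h import *
o=ctrl.get_obs();print(o['eef_pos'],o['wrist_force'],o['opening'])
c=cam('wrist');S=cam('side')
cv2.imwrite('pics/w8.png',np.hstack([cv2.resize(c['im'][0:240,200:440],(400,400)),cv2.resize(S['im'][160:280,290:410],(400,400),interpolation=cv2.INTER_CUBIC)]))
hsv=cv2.cvtColor(S['im'],cv2.COLOR_BGR2HSV);m=cv2.inRange(hsv,(18,120,100),(35,255,255))
n,l,st,ce=cv2.connectedComponentsWithStats(m);print([(st[i],ce[i].round(1)) for i in range(1,n) if st[i,4]>40])
E
```

```text
tin shift px -1.0 -0.25 score 0.885 tcp [0.5279 0.3034 0.3466] F [-0.2  -0.17 -0.75] 25.85
[0.52787676 0.30343516 0.34658107] [-0.19604948 -0.17125932 -0.7466142 ] 1.0003068269953168
[(array([587, 186,  38,  92, 894], dtype=int32), array([605.2, 230.1])), (array([563, 188,  17,  44, 225], dtype=int32), array([571.8, 207.7])), (array([384, 198,  14,  20, 209], dtype=int32), array([390.2, 207.9]))]
```

Run:
```python
from h import *
c=cam('wrist')
u,v=proj(c,(.5286,.3031,.215)).round().astype(int)
g=cv2.cvtColor(c['im'],cv2.COLOR_BGR2GRAY)[v-45:v+45,u-40:u+40]
m=cv2.morphologyEx((g<50).astype(np.uint8),cv2.MORPH_OPEN,np.ones((7,7)))
n,l,st,ce=cv2.connectedComponentsWithStats(m)
for i in range(1,n):
    if st[i,4]>150:
        r=cv2.minAreaRect(np.argwhere(l==i)[:,::-1].astype(np.float32)); print(st[i],plane(c,ce[i][0]+u-40,ce[i][1]+v-45,.215).round(4),r)
print(ctrl.hand_in())
```

```text
[ 16   0   9  17 152] [0.5625 0.3261 0.215 ] ((20.0, 8.0), (16.0, 8.0), 90.0)
[ 54   0  10  17 167] [0.5668 0.2898 0.215 ] ((58.5, 8.0), (16.0, 9.0), 90.0)
the job is handed in; nothing more can be done
None
```

I weighed the tin and returned it and the scale to where they started. The job is handed in, but it gives no verdict and two of the last checks on the hung-up scale gave no result.

- **Weighing:** I took the scale from its fork, hooked the largest tin and lifted it to about 16 mm, judged by tracking it in the side camera. I held it still for over 2 s. The spring stretched about 25 mm, so the load was roughly 2.9 N, or about 0.3 kg.
- **Tin:** I set it down slowly and unhooked the scale. The side camera put it within about 1 px (roughly 3 mm) of its starting place, and it looked upright in the picture taken just after set-down.
- **Scale:** I lowered it into the fork until the collar met the prongs at its original height, with about 9 N at the wrist, then released it. Afterwards its yellow case was within 1 px of its starting position in the side view. The gripper was open and clear, with no force on the wrist.

**Failed checks:** The last close-up could not be viewed because the picture limit was reached. The final check with the wrist camera picked out only the prong ends and not the scale's cap. So the scale's final position and upright stance rest on the side view and the wrist readings alone.

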